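Unbolt the die chest and hold its lid open

TASK

Open the plywood die chest so that I can pick a punch out of it: draw the sliding bolt on its top all the way back so that it is clear of the lid, then raise the hinged lid to about 60 degrees from closed and hold it there. The lid falls shut if let go, so finish while still holding it steady with the gripper's fingers, with the bolt still drawn. Leave the weight, the jar and the mallet standing where they are.

Things in the scene. Friction and masses are not known exactly. Their poses are not given: they have to be found in the camera images.
- chest: Plywood die chest fixed to the bench, 190 (x) by 340 (y) mm, top at 100 mm. Origin at the centre of its underside; its x axis points from its front (handle side) to its hinge side, y along its width towards the bolt, z up. The lid covers the part of the top from y = -169 to +59 mm; the rest, y = 62 to 170 mm, is a fixed deck that carries the bolt. It starts turned up to 0.35 rad about vertical.
- lid (a joint): Angle of the lid, rad: 0 closed and level, grows as it opens, stop at 1.4; 60 degrees is 1.047. The 12 mm lid (darker wood than the chest, 180 mm front to back, 228 mm wide, about 0.6 kg with its handle) turns about a level line along the chest's y axis at its rear edge, front edge up. Its hinge is free: it falls shut from any angle.
- lid_hinge (a point): Point on the lid's hinge line, at the middle of the lid's width, 94 mm above the bench.
- lid_handle (a point): Middle of the lid's handle: a dark steel round bar, 12 mm thick and 110 mm long, parallel to the hinge, 235 mm from the hinge line in the plane of the lid's mid-thickness (so at hinge height when shut, about 298 mm above the bench at 60 degrees). It stands 55 mm out from the lid's front edge on two 12 mm round arms at its ends, with 49 mm of free space between the bar and the lid's edge and nothing below it but the bench. The point moves with the lid.
- bolt (a joint): How far the bolt is drawn, m: 0 fully shut, 0.05 fully drawn (stop). It slides along the chest's +y axis, away from the lid, with about 2 N of friction, and stays where it is left. Its tongue lies 2 mm over the lid and blocks it until the bolt is drawn more than about 0.03.
- bolt_grip (a point): Point on the bolt's upright square steel grip, 14 by 14 mm: 45 mm above the chest's top and 15 mm below the top of the grip. The grip is clear down to 22 mm above the chest's top, where the bolt's straps begin. The point moves with the bolt.
- weight_mid (a point): Bystander: dark steel pattern weight, a 68 mm disc 28 mm thick with a 28 mm stem, 58 mm high in all; point at mid-height.
- jar_mid (a point): Bystander: closed glass jar with a metal cap, 60 mm across, 75 mm high; point at mid-height.
- mallet_mid (a point): Bystander: wooden mallet, head 55 by 100 by 60 mm high standing on the bench, round handle 190 mm long out along its -x; point at the middle of the head.

How it is judged (in metres and radians):
On the way, in this order (a step that is already met when the one before it is completed fails the run):
1. the bolt is drawn at least 42 mm while the lid is still shut (value of joint bolt above 0.042 m and value of joint lid below 0.06 rad), for 0.2 s.
2. the lid is raised past 30 degrees, carried by the fingers (value of joint lid above 0.524 rad and contact force between the fingers and lid above 0.3 N), for 0.1 s.
At the end, for the whole second after the job is handed in: The lid is held still by the gripper's fingers (contact over 0.3 N, nothing else propping it) at 60 degrees, give or take 6, with the bolt drawn at least 40 of its 50 mm (value of joint lid between 0.942 and 1.152 rad and velocity of joint lid between -0.1 and 0.1 rad/s and value of joint bolt above 0.04 m and contact force between the fingers and lid above 0.3 N and contact force between each of weight, jar, mallet and lid below 0.1 N); the arm keeps its last pose, push and grip.
It fails at once if the weight, the jar or the mallet is shifted more than 25 mm (distance of any of weight_mid, jar_mid, mallet_mid from where it was at the start of the episode above 0.025 m).
It also fails if it takes over 40 s, if anything falls off the work surface, if the arm or the gripper's body presses on something with over 40 N, if the wrist force passes 120 N, or if a joint passes its speed limit or range.

ROBOT

A 6-joint arm with a two-finger parallel gripper is mounted at the origin on the work surface. World frame = base frame: x ahead of the robot, y to its left, z up, the work surface at z = 0. Lengths are in m, angles in degrees, forces in N, time in s.
With the tool pointing down it reaches from about 0.4 to 0.825 m from the base axis. Payload 7 kg.
Tool frame: the origin (TCP) lies on the centre line of the jaws, within the pads' length; the fingertips stand 17 mm ahead of it and the grasp point (between the pads) lies 2 mm behind it; z points along the fingers, y is the direction in which the jaws open and shut (so a half turn about z gives the same grasp; the last joint's range is limited). The gripper opens to 88 mm and grips with 3 to 60 N. Pads are 19 mm wide; open, the fingers measure 130 mm over their backs; the gripper's body (78 mm by 193 mm) begins 47 mm behind the grasp point.
Start: joints at [89.788, 20.546, 0.682, 0, -70.136, -16.507], TCP at [0.194, 0.646, 0.244] pointing down, gripper open.
Joint ranges: [-176.03, 176.03], [-82.01, 121.73], [-58.28, 71.71], [-173.87, 95.51], [-174.79, -0.11], [-173.66, 173.66]. Speed limits (degrees/s): [136.94, 136.94, 172.46, 180, 180, 180].

INTERFACE

Orientations are given as [roll, pitch, yaw] about the fixed x, y, z axes, in that order (R = Rz(yaw) Ry(pitch) Rx(roll)).
In Python, from plant import telemetry, vision, close_job, recognise, silhouettes, place_of gives the robot as it stands.
- The arm moves only by the shell command python3 -m handwheel 'ROWS'. ROWS is JSON, a list that holds one entry, the list of rows, each a list of 5 numbers: the shift along the tool's x, y, z in m, then the turn about the tool's z in rad, then the closure, from 0 (fully open) to 1 (shut). In form: [[[tx, ty, tz, yaw, gripper], ...]]. A call has 1 to 20 rows; each row shifts and turns the commanded pose from where the row before left it, along the tool's axes as they then stand; what a row does not reach is not made up. A row lasts 1/12 s, in which the tool goes at most 41.7 mm and 7.16 degrees, less where a joint would pass 70% of its speed; a pose out of reach is approached as far as the arm can. A call with a gripper value outside its range is refused whole. The fingers move at their own pace and stop on an object; the grip force is fixed at half the most. Time passes only in rows, so rows that do not move let the fingers close. It gives the time, the measured TCP pose, the force and the opening at its end, in the units of the state.
- telemetry.get_obs(): the state, without advancing time (a new reading comes with each control period).
- vision.snapshot(name): name is "side" or "top"; returns a dict with "color" (400x640x3 uint8, red, green, blue), "mtx" (3x3 intrinsics, pixels), "cam_to_world" (4x4, takes a point from camera to world coordinates). Camera axes: x right, y down, z forward; pixel columns grow to the right and rows downward; lengths in m; the calibration is good to about 2 mm. A picture is of the moment at which its call begins. There is no depth.
- close_job(): hands the job in, once; it reports no verdict.
Trained networks look in a picture, given as the dict that the camera call returned (one of the last four; its "shot" number tells which), for a name from the list of things; names that differ only in an ending like _2 or _b are one class to them, and where a whole thing is asked for, a point or a joint stands for the part that bears it (a point fixed in the world has none). Each returns a list of dicts, best first, with "conf" (0 to 1); they miss things now and then, are a little off and sometimes report something else, mostly with a low value. They report only what shows in the picture. A call takes as long as a camera call.
- recognise(name, picture): "xy" ([column, row] in pixels, amid what is visible of it).
- silhouettes(name, picture): "region" (400x640 bool, what is visible of it) and "xy" ([column, row] in pixels, amid what is visible of it).
- place_of(name, picture): "xy" ([column, row] in pixels: a listed point, or the origin of a listed thing).
The state is a dict: "clock": time; "joint_pos": joint angles; "qvel": joint speeds; "tau": joint torques, N m; "tool_pos": TCP position; "orientation": TCP orientation; "force": force on the tool from outside, world axes, zero at the start; "moment": the same for the moment, N m; "opening": finger opening in m.
Only numpy, scipy, OpenCV 4.12 (cv2) and the standard library are available. Lean on these libraries where they do the work, as an engineer would, in place of code of your own. Each camera call takes 0.05 s, during which the arm holds its last target.

## Working session

There is one attempt and no reset: what is moved stays moved. The work goes in short steps, Python scripts to look and compute and a shell command to move; the robot and the scene stay as the last step left them, time stands still between calls to the robot, and variables do not carry over. Pictures are saved under pics/ and viewed, and the job is handed in when it is done.

```bash
mkdir -p pics; ls
python3 - <<'E'
from plant import telemetry, vision, recognise, silhouettes, place_of
import cv2, numpy as np
o=telemetry.get_obs(); print({k:np.round(v,3) for k,v in o.items()})
for n in ["side","top"]:
    p=vision.snapshot(n); cv2.imwrite(f"pics/{n}0.png",p["color"][:,:,::-1])
    print(n,np.round(p["mtx"],1).tolist(),np.round(p["cam_to_world"],4).tolist())
    for k in ["chest","lid_hinge","lid_handle","bolt_grip","weight_mid","jar_mid","mallet_mid"]:
        print(k,[(np.round(d["xy"],1).tolist(),round(float(d["conf"]),2)) for d in place_of(k,p)][:3])
E
```

```text
pics
{'clock': np.float64(0.0), 'joint_pos': array([ 8.9787e+01,  2.0592e+01,  6.3400e-01, -2.2000e-02, -7.0138e+01,
       -1.6505e+01]), 'qvel': array([-0.053,  0.139, -0.004, -0.049, -0.002,  0.02 ]), 'tau': array([-1.0000e-03, -5.8272e+01,  2.9308e+01,  6.9980e+00,  7.0000e-03,
       -0.0000e+00]), 'tool_pos': array([0.194, 0.646, 0.243]), 'orientation': array([ 1.79903e+02, -8.00000e-03, -1.67250e+01]), 'force': array([ 1.028, -0.208, -0.149]), 'moment': array([-0.006,  0.01 , -0.032]), 'opening': np.float64(0.088)}
side [[511.1, 0.0, 313.2], [0.0, 511.1, 201.1], [0.0, 0.0, 1.0]] [[-0.8127, -0.4518, 0.3679, 0.1618], [-0.5824, 0.612, -0.535, 0.6391], [0.0165, -0.649, -0.7606, 0.9696], [0.0, 0.0, 0.0, 1.0]]
chest [([292.8, 233.4], 0.92)]
lid_hinge [([271.3, 177.1], 0.68)]
lid_handle [([364.6, 208.9], 0.59), ([298.2, 231.0], 0.19)]
bolt_grip [([294.4, 231.8], 0.9)]
weight_mid [([335.8, 149.1], 0.91)]
jar_mid [([382.0, 155.3], 0.94)]
mallet_mid [([263.9, 363.0], 0.62)]
top [[373.0, 0.0, 324.5], [0.0, 373.0, 200.3], [0.0, 0.0, 1.0]] [[-0.0194, -0.9951, 0.0973, 0.5084], [-0.9996, 0.0211, 0.0162, 0.0239], [-0.0181, -0.0969, -0.9951, 1.0325], [0.0, 0.0, 0.0, 1.0]]
chest [([315.7, 199.7], 0.57)]
lid_hinge [([334.4, 159.2], 0.88)]
lid_handle [([349.3, 249.8], 0.83), ([412.4, 171.3], 0.29)]
bolt_grip [([283.8, 224.5], 0.56)]
weight_mid [([412.4, 170.8], 0.87)]
jar_mid [([429.8, 215.1], 0.75)]
mallet_mid [([204.7, 258.3], 0.94)]
```

View pics/side0.png

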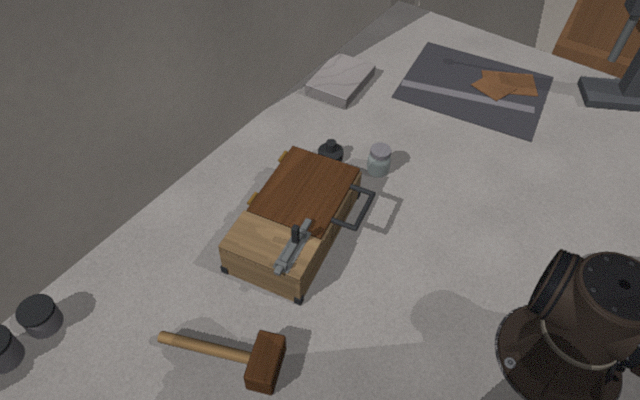

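View pics/top0.png

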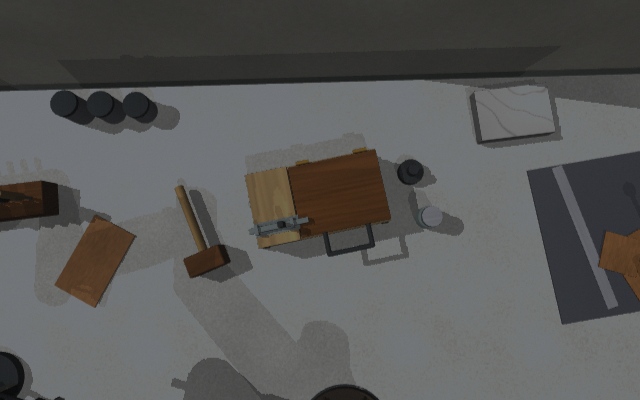

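```bash
cat > h.py <<'E'
import numpy as np
from plant import telemetry, vision, recognise, silhouettes, place_of
from scipy.spatial.transform import Rotation as R
def ray(p,xy):
    M=p["cam_to_world"]; d=np.linalg.inv(p["mtx"])@np.array([xy[0],xy[1],1.]); d=M[:3,:3]@d
    return M[:3,3],d/np.linalg.norm(d)
def at_z(p,xy,z):
    o,d=ray(p,xy); return o+d*(z-o[2])/d[2]
def tri(p,a,q,b):
    o1,d1=ray(p,a);o2,d2=ray(q,b)
    A=np.stack([d1,-d2],1); s=np.linalg.lstsq(A,o2-o1,rcond=None)[0]
    P,Q=o1+s[0]*d1,o2+s[1]*d2
    return (P+Q)/2,np.linalg.norm(P-Q)
def proj(p,X):
    c=np.linalg.inv(p["cam_to_world"])@np.append(X,1); u=p["mtx"]@c[:3]; return u[:2]/u[2]
E
python3 - <<'E'
from h import *
s=vision.snapshot("side");t=vision.snapshot("top")
Z=dict(chest=0,lid_hinge=.094,lid_handle=.094,bolt_grip=.145,weight_mid=.029,jar_mid=.0375,mallet_mid=.03)
for k,z in Z.items():
    a=place_of(k,s);b=place_of(k,t)
    if a and b:
        print(k,np.round(tri(s,a[0]["xy"],t,b[0]["xy"])[0],3),round(tri(s,a[0]["xy"],t,b[0]["xy"])[1],4),"at z",z,np.round(at_z(s,a[0]["xy"],z)[:2],3),np.round(at_z(t,b[0]["xy"],z)[:2],3))
E
```

```text
chest [0.605 0.057 0.01 ] 0.0022 at z 0 [0.61  0.051] [0.605 0.056]
lid_hinge [0.708 0.02  0.107] 0.001 at z 0.094 [0.716 0.011] [0.711 0.021]
lid_handle [ 0.48  -0.017  0.094] 0.0035 at z 0.094 [ 0.481 -0.017] [ 0.478 -0.018]
bolt_grip [0.539 0.149 0.151] 0.0002 at z 0.145 [0.542 0.145] [0.539 0.15 ]
weight_mid [ 0.686 -0.204  0.022] 0.0066 at z 0.029 [ 0.685 -0.197] [ 0.682 -0.204]
mallet_mid [0.455 0.361 0.026] 0.0019 at z 0.03 [0.455 0.362] [0.455 0.359]
```

The side view shows the chest in the middle, with the bolt grip at about (295,232) and the handle at about (365,209). The top view has the grip at (284,224), the handle bar at (349,250), the mallet at (205,260), and the weight and jar at (411,171) and (430,215). The detections agree with these. Next I'll fit the chest pose from all the points.

```bash
cat > fit.py <<'E'
from h import *
import cv2
from scipy.optimize import least_squares
s=vision.snapshot("side");t=vision.snapshot("top")
loc=dict(lid_hinge=(.09,-.055,.094),lid_handle=(-.145,-.055,.094),chest=(0,0,0))
obs=[]
for p in (s,t):
    for k in loc:
        for d in place_of(k,p)[:1]: obs.append((p,loc[k],d["xy"],k))
    # chest-fixed silhouettes later
def W(v,l):
    c,sn=np.cos(v[2]),np.sin(v[2]); return np.array([v[0]+c*l[0]-sn*l[1],v[1]+sn*l[0]+c*l[1],l[2]])
f=lambda v:np.concatenate([proj(p,W(v,l))-xy for p,l,xy,k in obs])
r=least_squares(f,[.605,.057,.17],loss="soft_l1"); v=r.x
print("pose",np.round(v,4),np.degrees(v[2])); print(np.round(f(v).reshape(-1,2),1).tolist())
for n,p in (("side",s),("top",t)):
    im=p["color"][:,:,::-1].copy(); im=cv2.resize(im,None,fx=2,fy=2)
    def ln(a,b,col): cv2.line(im,*[tuple(int(round(q)) for q in 2*proj(p,W(v,x))+.5) for x in(a,b)],col,1)
    for z,c in((.1,(0,255,0)),(0,(255,0,0))):
        q=[(-.095,-.17,z),(.095,-.17,z),(.095,.17,z),(-.095,.17,z)]
        for i in range(4): ln(q[i],q[(i+1)%4],c)
    ln((-.145,-.11,.094),(-.145,0,.094),(0,0,255)); ln((-.095,.0605,.1),(.095,.0605,.1),(0,255,255))
    im=im[250:650,350:1000] if n=="side" else im[260:540,430:880]
    cv2.imwrite(f"pics/fit_{n}.png",im)
g=[]
a=place_of("bolt_grip",s);b=place_of("bolt_grip",t)
G=tri(s,a[0]["xy"],t,b[0]["xy"]); print("grip",G)
d=G[0][:2]-v[:2];c,sn=np.cos(v[2]),np.sin(v[2]);print("grip local",c*d[0]+sn*d[1],-sn*d[0]+c*d[1])
print("handle",W(v,loc["lid_handle"]),"hinge",W(v,loc["lid_hinge"]))
E
python3 fit.py
```

```text
pose [0.6103 0.0576 0.1869] 10.710253353929222
[[1.3, 1.3], [0.3, 1.1], [-0.3, 0.2], [0.9, -1.0], [1.5, -1.6], [-3.4, -0.1]]
grip (array([0.54068795, 0.14072501, 0.14848446]), np.float64(0.0005571414014810495))
grip local -0.052982551912003836 0.09465562847490627
handle [ 0.47808586 -0.0234243   0.094     ] hinge [0.70899205 0.02024867 0.094     ]
```

View pics/fit_side.png

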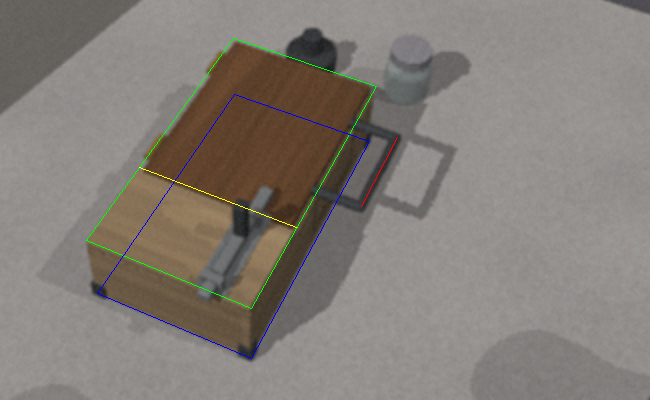

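View pics/fit_top.png

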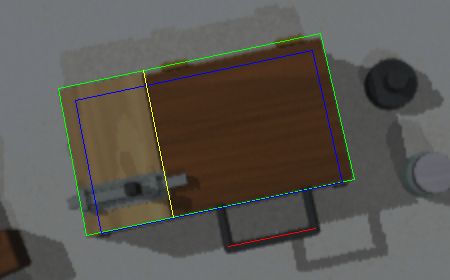

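The fitted outlines follow the chest, the lid split and the handle bar in both views. Next I'll turn the jaws along the chest's x axis and move over the bolt grip.

```bash
python3 -m handwheel '[[[0,0,0,0.091,0],[0,0,0,0.091,0],[0,0,0,0.091,0],[0,0,0,0.091,0],[0,0,0,0.091,0],[0,0,0,0.091,0],[0,0,0,0.091,0],[0,0,0,0.091,0],[0,0,0,0.091,0],[0,0,0,0.091,0],[0,0,0,0.091,0],[0,0,0,0.091,0]]]'
python3 -m handwheel '[[[0.015,-0.007,0,0,0],[0.03,-0.0133,0,0,0],[0.03,-0.0133,0,0,0],[0.03,-0.0133,0,0,0],[0.03,-0.0133,0,0,0],[0.03,-0.0133,0,0,0],[0.03,-0.0133,0,0,0],[0.03,-0.0133,0,0,0],[0.03,-0.0133,0,0,0],[0.03,-0.0133,0,0,0],[0.03,-0.0133,0,0,0],[0.03,-0.0133,0,0,0],[0.03,-0.0133,0,0,0],[0.03,-0.0133,0,0,0],[0.03,-0.0133,0,0,0],[0.03,-0.0133,0,0,0],[0.03,-0.0133,0,0,0],[0.03,-0.0133,0,0,0],[0.015,-0.007,0,0,0]]]'
```

```text
clock: 3.1
tool_pos: [0.1942, 0.6465, 0.2436]
orientation: [-180.0, 0.0, -79.5]
force: [0.4, -0.9, -0.2]
opening: 0.0876
clock: 4.68
tool_pos: [0.5316, 0.1574, 0.2437]
orientation: [-180.0, -0.0, -79.3]
force: [-0.2, 0.5, 0.1]
opening: 0.0875
```

Run:
```python
from h import *
import cv2
o=telemetry.get_obs();print(o["clock"],o["tool_pos"],o["orientation"],o["joint_pos"])
for n in("side","top"):
    p=vision.snapshot(n); cv2.imwrite(f"pics/{n}1.png",p["color"][:,:,::-1])
    for k in("bolt_grip",):print(n,[(d["xy"],d["conf"],at_z(p,d["xy"],.145)) for d in place_of(k,p)][:2])
```

```text
4.6833 [0.5315643  0.15742399 0.24371075] [-1.79989214e+02 -2.08986768e-02 -7.93000343e+01] [ 3.67540448e+01  9.20874758e+00 -1.47115087e+01  2.57217362e-02
 -6.60792350e+01 -2.60645065e+01]
side [([296.2, 232.0], 0.69, array([0.54055009, 0.1458759 , 0.145     ]))]
top [([282.1, 225.9], 0.51, array([0.53604741, 0.14041507, 0.145     ]))]
```

```bash
python3 -m handwheel '[[[0.008,-0.003,0.005,0,0],[0.008,-0.003,0.015,0,0],[0,0,0.02,0,0],[0,0,0.02,0,0],[0,0,0.02,0,0],[0,0,0.012,0,0],[0,0,0.006,0,0],[0,0,0,0,0]]]'
python3 - <<'E'
from h import *
import cv2
ims=[]
for n in("side","top"):
    p=vision.snapshot(n); im=p["color"][:,:,::-1]
    ims.append(cv2.resize(im[100:300,200:400] if n=="side" else im[120:320,200:400],(390,390)))
cv2.imwrite("pics/z2.png",np.hstack(ims))
E
```

```text
clock: 5.55
tool_pos: [0.5384, 0.1459, 0.1442]
orientation: [179.9, -0.0, -79.2]
force: [-1.0, 0.1, -0.2]
opening: 0.0876
```

View pics/z2.png

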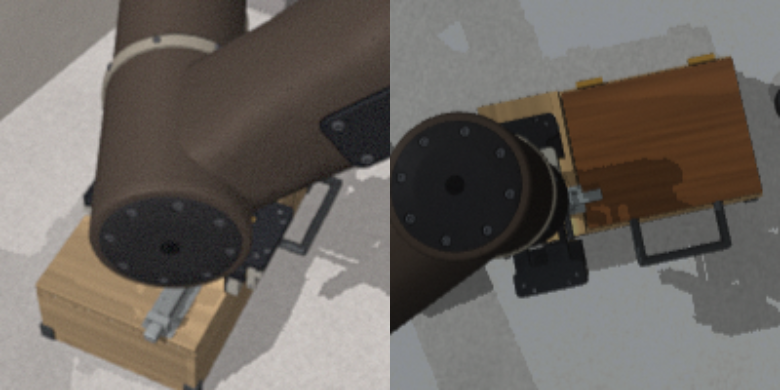

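The gripper hides the grip in both crops. The bolt strap shows at about (165,310) in the side crop and the tongue at about (585,198) in the top crop, both in line with the jaws. I'll close on the grip, and the opening will show whether it was caught.

```bash
python3 -m handwheel '[[[0,0,0,0,1],[0,0,0,0,1],[0,0,0,0,1],[0,0,0,0,1],[0,0,0,0,1],[0,0,0,0,1],[0,0,0,0,1],[0,0,0,0,1],[0,0,0,0,1],[0,0,0,0,1]]]'
```

```text
clock: 6.48
tool_pos: [0.5394, 0.1459, 0.1455]
orientation: [180.0, -0.0, -79.3]
force: [0.3, 0.4, 0.2]
opening: 0.0266
```

```bash
python3 -m handwheel '[[[0,0,0,0,1],[0,0,0,0,1],[0,0,0,0,1],[0,0,0,0,1],[0,0,0,0,1],[0,0,0,0,1]]]'
```

```text
clock: 6.98
tool_pos: [0.5423, 0.1472, 0.1458]
orientation: [-179.7, 0.1, -79.3]
force: [11.6, 1.3, -8.4]
opening: 0.0136
```

Caught at 13.6 mm. I'll ease off the side load and draw the bolt.

```bash
python3 -m handwheel '[[[0,-0.003,0,0,1],[-0.003,0,0,0,1],[-0.005,0,0,0,1],[-0.006,0,0,0,1],[-0.006,0,0,0,1],[-0.006,0,0,0,1],[-0.006,0,0,0,1],[-0.006,0,0,0,1],[-0.006,0,0,0,1],[-0.004,0,0,0,1],[-0.002,0,0,0,1],[0,0,0,0,1],[0,0,0,0,1]]]'
```

```text
clock: 8.07
tool_pos: [0.5337, 0.1935, 0.1457]
orientation: [180.0, -0.2, -79.3]
force: [11.3, -13.5, 0.0]
opening: 0.0136
```

There is 13.5 N resisting against about 2 N of friction, after 47 mm of measured travel, so the bolt is at its stop. I'll release, rise and check.

```bash
python3 -m handwheel '[[[0,0,0,0,0.5],[0,0,0,0,0.5],[0,0,0,0,0.5],[0,0,0,0,0.5],[0,0,0,0,0.5],[0,0,-0.005,0,0.5],[0,0,-0.015,0,0.5],[0,0,-0.02,0,0.5],[0,0,-0.02,0,0.5],[0,0,-0.02,0,0.5],[0,0,-0.01,0,0.5],[0,0,0,0,0.5]]]'
python3 -m handwheel '[[[0.012,0,0,0,0.5],[0.025,0,0,0,0.5],[0.025,0,0,0,0.5],[0.025,0,0,0,0.5],[0.025,0,0,0,0.5],[0.025,0,0,0,0.5],[0.012,0,0,0,0.5],[0,0,0,0,0.5]]]'
python3 - <<'E'
from h import *
import cv2
ims=[]
for n in("side","top"):
    p=vision.snapshot(n); im=p["color"][:,:,::-1]
    for k in("bolt_grip","lid_handle"):print(n,k,[(d["xy"],d["conf"],at_z(p,d["xy"],.145 if k[0]=="b" else .094)) for d in place_of(k,p)][:2])
    ims.append(cv2.resize(im[100:300,200:400] if n=="side" else im[120:320,200:400],(390,390)))
cv2.imwrite("pics/z3.png",np.hstack(ims))
E
```

```text
clock: 9.07
tool_pos: [0.5341, 0.1963, 0.2384]
orientation: [-179.8, 0.1, -79.3]
force: [-0.3, -0.0, -0.0]
opening: 0.0441
clock: 9.73
tool_pos: [0.5602, 0.0466, 0.2343]
orientation: [179.9, -0.0, -79.4]
force: [-0.2, -0.1, -0.5]
opening: 0.0438
side bolt_grip [([282.6, 246.7], 0.96, array([0.54040297, 0.19069175, 0.145     ]))]
side lid_handle [([364.0, 210.0], 0.7, array([ 0.47924527, -0.02292101,  0.094     ]))]
top bolt_grip [([412.7, 169.3], 0.4, array([ 0.66536413, -0.1747919 ,  0.145     ]))]
top lid_handle [([352.8, 248.4], 0.95, array([ 0.47811597, -0.02906807,  0.094     ]))]
```

View pics/z3.png

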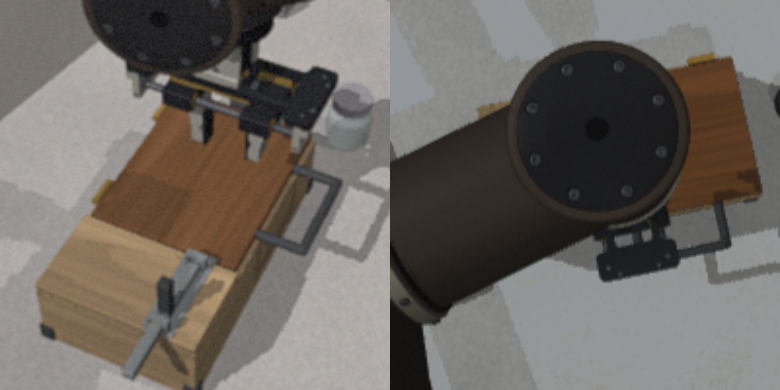

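In the side crop the tongue ends at the lid/deck seam (about (210,258)) and the grip at (165,295) has moved about 46 mm, so the bolt is clear. The handle is still at about (0.478,-0.024). I'll move over it and descend partway before checking.

```bash
python3 -m handwheel '[[[0.008,0.0137,0,0,0.5],[0.0155,0.0267,0,0,0.5],[0.0155,0.0267,0,0,0.5],[0.0155,0.0267,0,0,0.5],[0,0,0.01,0,0.5],[0,0,0.02,0,0.5],[0,0,0.02,0,0.5],[0,0,0.02,0,0.5],[0,0,0.01,0,0.5],[0,0,0,0,0.5],[0,0,0,0,0.5]]]'
python3 - <<'E'
from h import *
import cv2
ims=[]
print(telemetry.get_obs()["tool_pos"])
for n in("side","top"):
    p=vision.snapshot(n); im=p["color"][:,:,::-1]
    for k in("bolt_grip","lid_handle"):print(n,k,[(d["xy"],d["conf"],at_z(p,d["xy"],.145 if k[0]=="b" else .094)) for d in place_of(k,p)][:2])
    ims.append(cv2.resize(im[100:300,250:450] if n=="side" else im[120:320,250:450],(390,390)))
cv2.imwrite("pics/z4.png",np.hstack(ims))
E
```

```text
clock: 10.95
tool_pos: [0.4788, -0.0215, 0.1557]
orientation: [180.0, -0.0, -79.2]
force: [0.2, 0.5, -0.0]
opening: 0.0439
[ 0.47884811 -0.02150662  0.1557354 ]
side bolt_grip []
side lid_handle [([366.5, 209.7], 0.91, array([ 0.47521485, -0.02696813,  0.094     ]))]
top bolt_grip [([416.3, 170.5], 0.74, array([ 0.66225511, -0.18326633,  0.145     ])), ([259.7, 228.1], 0.62, array([0.53188445, 0.19390452, 0.145     ]))]
top lid_handle [([331.2, 156.8], 0.47, array([0.71144046, 0.01985863, 0.094     ]))]
```

View pics/z4.png

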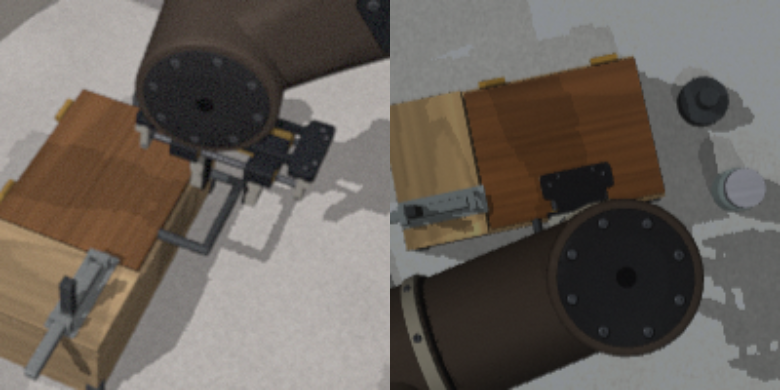

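The side crop shows one finger on the lid side of the bar (200,175) and the other outside it (250,190). I'll descend the last 65 mm.

```bash
python3 -m handwheel '[[[0,0,0.01,0,0.5],[0,0,0.015,0,0.5],[0,0,0.015,0,0.5],[0,0,0.013,0,0.5],[0,0,0.008,0,0.5],[0,0,0.003,0,0.5],[0,0,0,0,0.5]]]'; python3 -m handwheel '[[[0,0,0,0,1],[0,0,0,0,1],[0,0,0,0,1],[0,0,0,0,1],[0,0,0,0,1],[0,0,0,0,1],[0,0,0,0,1],[0,0,0,0,1],[0,0,0,0,1]]]'
```

```text
clock: 11.83
tool_pos: [0.4783, -0.022, 0.0908]
orientation: [179.9, -0.0, -79.3]
force: [0.4, 0.3, 0.7]
opening: 0.044
clock: 12.58
tool_pos: [0.478, -0.022, 0.0918]
orientation: [179.9, -0.0, -79.3]
force: [-2.9, 0.2, 4.7]
opening: 0.0107
```

The bar is gripped (10.7 mm opening). I'll raise along the hinge arc to 30° first.

```bash
python3 -m handwheel '[[[0,-0.0002,-0.006,0,1],[0,-0.0007,-0.0145,0,1],[0,-0.0012,-0.0102,0,1],[0,-0.0015,-0.0101,0,1],[0,-0.002,-0.01,0,1],[0,-0.0024,-0.01,0,1],[0,-0.0028,-0.0098,0,1],[0,-0.0034,-0.0098,0,1],[0,-0.0037,-0.0095,0,1],[0,-0.0041,-0.0094,0,1],[0,-0.0045,-0.0092,0,1],[0,-0.005,-0.009,0,1],[0,0,0,0,1],[0,0,0,0,1]]]'
python3 - <<'E'
from h import *
import cv2
ims=[]
print(telemetry.get_obs()["tool_pos"],telemetry.get_obs()["force"])
for n in("side","top"):
    p=vision.snapshot(n); im=p["color"][:,:,::-1]
    for k in("lid_handle",):print(n,k,[(d["xy"],d["conf"],at_z(p,d["xy"],.2115)) for d in place_of(k,p)][:2])
    ims.append(cv2.resize(im[100:300,250:450] if n=="side" else im[120:320,250:450],(390,390)))
cv2.imwrite("pics/z5.png",np.hstack(ims))
E
```

```text
clock: 13.75
tool_pos: [0.5073, -0.0164, 0.2092]
orientation: [179.7, 0.0, -79.3]
force: [-10.0, -0.0, 1.9]
opening: 0.0112
[ 0.50734131 -0.01644904  0.20918371] [-10.01990509  -0.04251542   1.91380553]
side lid_handle [([355.9, 171.0], 0.7, array([ 0.50523356, -0.01266458,  0.2115    ]))]
top lid_handle []
```

View pics/z5.png

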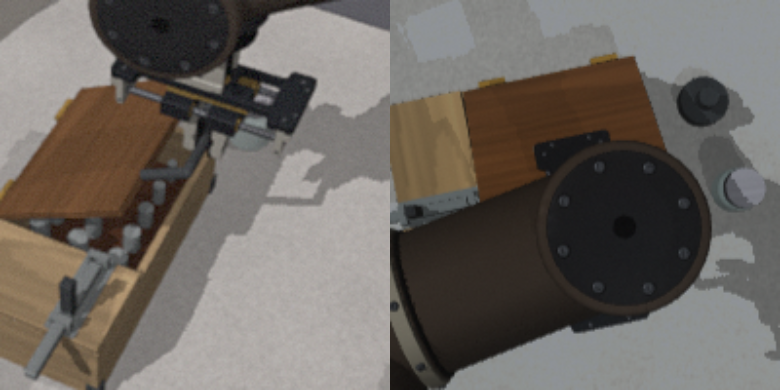

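The lid is up at about 30° on the bar, with the bolt still drawn. A 10 N push toward the hinge has built up, so I'll trim the commanded path slightly while going on to 60°.

```bash
python3 -m handwheel '[[[0,-0.004,-0.0088,0,1],[0,-0.005,-0.0085,0,1],[0,-0.0056,-0.0083,0,1],[0,-0.0061,-0.008,0,1],[0,-0.0065,-0.0077,0,1],[0,-0.007,-0.0074,0,1],[0,-0.0074,-0.007,0,1],[0,-0.0077,-0.0068,0,1],[0,-0.008,-0.0065,0,1],[0,-0.0083,-0.006,0,1],[0,-0.0085,-0.0056,0,1],[0,-0.0088,-0.0054,0,1],[0,0,0,0,1],[0,0,0,0,1],[0,0,0,0,1]]]'
python3 - <<'E'
from h import *
import cv2
ims=[]
print(telemetry.get_obs()["tool_pos"],telemetry.get_obs()["force"])
pp=[]
for n in("side","top"):
    p=vision.snapshot(n); im=p["color"][:,:,::-1]
    for k in("lid_handle","bolt_grip","lid_hinge"):print(n,k,[(d["xy"],d["conf"],at_z(p,d["xy"],dict(lid_handle=.298,bolt_grip=.145,lid_hinge=.094)[k])) for d in place_of(k,p)][:2])
    ims.append(cv2.resize(im[70:270,250:450] if n=="side" else im[120:320,250:450],(390,390)))
cv2.imwrite("pics/z6.png",np.hstack(ims))
E
```

```text
clock: 15.2
tool_pos: [0.5918, -0.0007, 0.2986]
orientation: [-179.8, -0.0, -79.2]
force: [-9.7, 1.3, 10.2]
opening: 0.0107
[ 0.59179064 -0.0006619   0.29863523] [-9.68899358  1.30133089 10.18163656]
side lid_handle [([319.6, 126.4], 0.77, array([0.58946588, 0.00141729, 0.298     ]))]
side bolt_grip [([287.3, 250.1], 0.71, array([0.52799456, 0.19167382, 0.145     ]))]
side lid_hinge [([271.0, 174.3], 0.8, array([0.71359885, 0.01464809, 0.094     ]))]
top lid_handle []
top bolt_grip []
top lid_hinge []
```

View pics/z6.png

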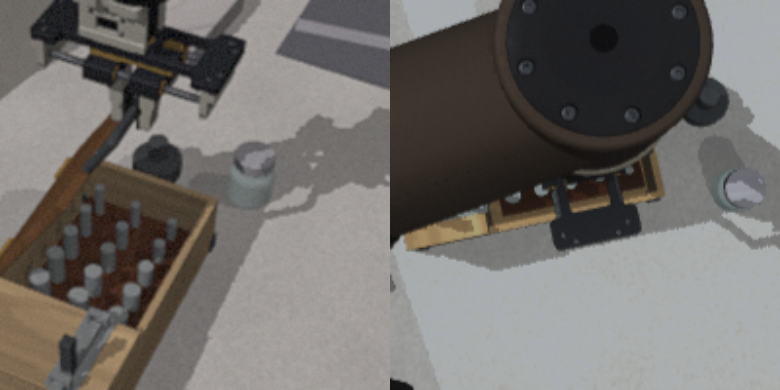

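The side view shows the lid steep, about 60°, with the bar in the fingers at about (125,130). The weight and jar are standing and the bolt is drawn. From TCP travel the angle is 59.5° (horizontal) or 61.6° (vertical). I'll check that it holds still and that the bystanders haven't moved.

```bash
python3 -m handwheel '[[[0,0,0,0,1],[0,0,0,0,1],[0,0,0,0,1],[0,0,0,0,1],[0,0,0,0,1],[0,0,0,0,1]]]'
python3 - <<'E'
from h import *
from plant import close_job
p=vision.snapshot("side")
for k,z in dict(weight_mid=.029,jar_mid=.0375,mallet_mid=.03,bolt_grip=.145).items(): print(k,[(np.round(d["xy"],1),d["conf"],np.round(at_z(p,d["xy"],z),3)) for d in place_of(k,p)][:1])
print(np.abs(telemetry.get_obs()["qvel"]).max())
print(close_job())
E
```

```text
clock: 16.1
tool_pos: [0.5917, -0.0007, 0.2985]
orientation: [-179.8, -0.0, -79.2]
force: [-9.2, 2.0, 10.8]
opening: 0.0111
weight_mid [(array([328.9, 148.5]), 0.83, array([ 0.69 , -0.197,  0.029]))]
jar_mid [(array([382.2, 156. ]), 0.8, array([ 0.558, -0.249,  0.037]))]
mallet_mid [(array([263.8, 364.3]), 0.88, array([0.455, 0.364, 0.03 ]))]
bolt_grip [(array([286.4, 247.2]), 0.93, array([0.534, 0.187, 0.145]))]
0.07129652589280965
the job is handed in; nothing more can be done
None
```

The chest is open: the bolt is drawn back and the lid is held at about 60°, with the fingers gripping its handle bar. I handed the job in at about 16 s of the 40 s allowed.

- **Bolt:** I drew it by its grip until it hit the stop. The tool travelled 47 mm, with 13.5 N of resistance. Afterwards the pictures showed the tongue clear of the lid, with the grip about 42–46 mm from where it started.
- **Lid:** The travel of the tool gives 59.5° by the horizontal part and 61.6° by the vertical part. The handle network agreed with the tool's position to within 3 mm. The tool stayed still over the last second, with the bar gripped (11 mm opening).
- **Weight, jar and mallet:** The weight and mallet were found within about 5 mm of their starting places. The jar was within a pixel of where it started in the side view.
- **Disagreements:**
    - The top camera's view of the handle and bolt was blocked by the arm at the end, so the last checks there are from the side camera only.
    - Side-camera readings of the bolt grip scattered by several millimetres; one was about 12 mm off in x.
    - The tool still carried about 14 N, because the arm was slightly off the lid's arc. That is well under the limits.

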